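Fill the chocolate egg half with truffles

ROBOT

A 6-joint arm with a two-finger parallel gripper is mounted at the origin on the work surface. World frame = base frame: x ahead of the robot, y to its left, z up, the work surface at z = 0. Lengths are in m, angles in rad, forces in N, time in s.
With the tool pointing down it reaches from about 0.3 to 0.875 m from the base axis. Payload 6.4 kg.
Tool frame: the origin (TCP) lies midway between the tips of the shut fingers; the grasp point (between the pads) lies 19 mm behind it; z points along the fingers, y is the line along which they close (so a half turn about z gives the same grasp; the last joint's range is limited). The gripper opens to 85 mm and grips with 20 to 120 N. Pads are 22 mm wide; open, the fingers measure 114 mm over their backs; the gripper's body (76 mm by 85 mm) begins 54 mm behind the grasp point. The pads swing forward as they close: fully open they stand 13 mm farther back than shut.
Start: joints at [1.064, 0.181, 1.607, -0, 1.354, -0.206], TCP at [0.17, 0.549, 0.231] pointing down, gripper open.
Joint ranges: [-2.99, 2.99], [-0.89, 2.07], [0.3, 2.58], [-1.14, 4.28], [0, 2.63], [-3.12, 3.12]. Speed limits (rad/s): [2.57, 2.57, 3.01, 3.14, 3.14, 3.14].

INTERFACE

Orientations are given as a unit quaternion [w, x, y, z].
In Python, from bench import get_obs, camera, hand_in gives the robot as it stands.
- The arm moves only by the tool carry_out, never from a script. Its argument "plan" is a list that holds one entry, the list of rows, each a list of 7 numbers: the shift along the world's x, y, z in m, then the turn, a rotation vector about the world's x, y, z in rad, then the opening, from 0 (shut) to 1 (fully open). In form: [[[x, y, z, rx, ry, rz, hand], ...]]. A call has exactly 5 rows; each row is the pose to reach, as a shift and turn from the pose commanded when the call began; what a row does not reach only later rows make up. A row lasts 1/12 s, in which the tool goes at most 41.7 mm and 7.16 degrees, less where a joint would pass 70% of its speed; a pose out of reach is approached as far as the arm can. A call with a gripper value outside its range is refused whole. The fingers move at their own pace and stop on an object; the grip force is fixed at half the most. Time passes only in rows, so rows that repeat a pose let the fingers close, or fill a call up. It gives the time, the measured TCP pose, the force, the opening and the grip force at its end, in the units of the state.
- get_obs(): the state, without advancing time (a new reading comes with each control period).
- camera(name): name is "side" or "top" or "wrist"; returns a dict with "pixels" (480x640x3 uint8, red, green, blue), "z_map" (480x640 float32, m along the optical axis (not along the pixel's ray), 0 where there is no reading), "camera_matrix" (3x3 intrinsics, pixels), "cam_to_world" (4x4, takes a point from camera to world coordinates). Camera axes: x right, y up, looking along -z (the intrinsics and any distortion apply to the point x, -y, -z); pixel columns grow to the right and rows downward; lengths in m; the calibration is good to about 2 mm. The wrist camera is an equidistant fisheye: a pixel r from the principal point sees the ray r / f radians off the axis. A picture is of the moment at which its call begins.
- hand_in(): hands the job in; it is judged then, once.
The state is a dict: "time_s": time; "q": joint angles; "dq": joint speeds; "joint_efforts": joint torques, N m; "eef_pos": TCP position; "eef_rot": TCP orientation; "wrist_force": force on the tool from outside, world axes, zero at the start; "torque": the same for the moment, N m; "opening": opening from 0.0 (shut) to 1.0 (fully open); "grasp_force": force on a finger pad.
Only numpy, scipy, OpenCV 4.12 (cv2) and the standard library are available. Lean on these libraries where they do the work, as an engineer would, in place of code of your own. Each camera call takes 0.05 s, during which the arm holds its last target. There are 200 camera calls.

TASK

Lift the steel cup of six truffles up out of its white holder, stand it on the grey mat and let go. Then take it again with the hand clearly slanted, so that the hand is not over its mouth, and pour all six truffles from close above into the open half of the chocolate egg, without spilling any or knocking the egg or the things standing around. Finish with the empty cup standing upright on the mat again.

Things in the scene. Friction and masses are not known exactly. Their poses are not given: they have to be found in the camera images.
- cup: Open round steel cup, 68 mm high, slightly flared: 57 mm outside diameter at the foot, 68 mm at the rim, wall 3 mm, floor 5 mm thick. Holds the six truffles at the start (they reach 48 mm above its underside). Weighs about 150 g empty. Origin: centre of its underside; z axis: up through the mouth.
- cup_rim (a point): Centre of the cup's mouth, 68 mm above the cup's origin.
- holder: Fixed white block, 110 (its x) x 130 (its y) x 38 mm high; the cup stands in its round well (70 mm wide), underside 5 mm above the table, top 35 mm showing above the block. Guard walls (8 mm thick, 80 mm along x, tops 93 mm above the table) stand at y = +-59 mm beside the cup; +x and -x sides are open for fingers closing along the holder's x from straight above. Origin: centre of underside.
- mat: Fixed flat grey mat, 130 mm square, 4 mm thick: the place for standing the cup. Origin: centre of its underside (on the table).
- stand: Fixed round steel dish, 120 mm across, 16 mm high, floor 6 mm thick, in which the egg half stands. Origin: centre of the underside.
- shell: The open lower half of a hollow milk-chocolate egg with raised scrolls, standing loose on the stand, mouth up: 80 mm high, 124 mm across outside at the rim, wall 5 mm, floor 6 mm. Fragile, 180 g. Origin: centre of its underside; z axis up.
- shell_rim (a point): Centre of the egg half's mouth, 80 mm above the shell's origin.
- truffle0_center (a point): Centre of truffle 1 of 6: dark round chocolate ball, 23 mm diameter, 10 g.
- truffle1_center (a point): Centre of truffle 2 of 6: dark round chocolate ball, 23 mm diameter, 10 g.
- truffle2_center (a point): Centre of truffle 3 of 6: dark round chocolate ball, 23 mm diameter, 10 g.
- truffle3_center (a point): Centre of truffle 4 of 6: dark round chocolate ball, 23 mm diameter, 10 g.
- truffle4_center (a point): Centre of truffle 5 of 6: dark round chocolate ball, 23 mm diameter, 10 g.
- truffle5_center (a point): Centre of truffle 6 of 6: dark round chocolate ball, 23 mm diameter, 10 g.
- egg: Bystander: finished whole chocolate egg standing on its blunt end, 111 mm high, 86 mm across. Origin: centre of its underside.
- jar: Bystander: closed glass jar with steel cap, 64 mm across, 85 mm high. Origin: centre of its underside.
- nozzle: Bystander: small steel piping nozzle, a cone 30 mm across and 42 mm high, standing point up. Origin: centre of its underside.
Mind the look-alikes: they are no part of the job. Of the things that look like the mat, the middle-sized one is meant.

How it is judged:
On the way, in this order (a step that is already met when the one before it is completed fails the run):
1. the cup stands upright on the mat, released (z of cup in the frame of mat between 0.001 and 0.008 m and x of cup in the frame of mat between -0.065 and 0.065 m and y of cup in the frame of mat between -0.065 and 0.065 m and angle between cup's own z axis and vertical below 0.1 rad and contact force between the fingers and cup below 0.1 N), for 0.2 s.
2. the cup, still upright, is held by the fingers with the hand slanted at least 20 degrees from straight down (contact force between the fingers and cup above 1 N and angle between cup's own z axis and vertical below 0.35 rad and angle between the grasp point's own z axis and vertical between 0.35 and 2.79 rad), for 0.1 s.
3. the held cup is tipped at least 70 degrees with its mouth close over the egg half (its centre within 100 mm sideways and 120 mm above the egg's rim) (contact force between the fingers and cup above 1 N and angle between cup's own z axis and vertical above 1.22 rad and horizontal distance between cup_rim and shell_rim below 0.1 m and z of cup_rim in the frame of shell_rim below 0.12 m), for 0.1 s.
At the end, for the whole second after the job is handed in: All six truffles lie inside the egg half, below its rim; the egg half stands upright (within 0.15 rad) on its stand, within 16 mm of the centre; the cup stands upright (within 0.1 rad), at rest, with its centre on the mat (z of cup in the frame of mat between 0.001 and 0.008 m and x of cup in the frame of mat between -0.065 and 0.065 m and y of cup in the frame of mat between -0.065 and 0.065 m and angle between cup's own z axis and vertical below 0.1 rad and linear speed of cup below 0.02 m/s and horizontal distance between each of truffle0_center, truffle1_center, truffle2_center, truffle3_center, truffle4_center, truffle5_center and shell_rim below 0.055 m and z of truffle0_center in the frame of shell between 0.008 and 0.08 m and z of truffle1_center in the frame of shell between 0.008 and 0.08 m and z of truffle2_center in the frame of shell between 0.008 and 0.08 m and z of truffle3_center in the frame of shell between 0.008 and 0.08 m and z of truffle4_center in the frame of shell between 0.008 and 0.08 m and z of truffle5_center in the frame of shell between 0.008 and 0.08 m and angle between shell's own z axis and vertical below 0.15 rad and horizontal distance between shell and stand below 0.016 m); the robot touches nothing.
It fails at once if a truffle falls onto the table or the mat (height (world z) of any of truffle0_center, truffle1_center, truffle2_center, truffle3_center, truffle4_center, truffle5_center below 0.017 m).
It fails at once if the egg half is knocked: tipped more than 0.3 rad or pushed more than 20 mm (angle between shell's own z axis and vertical above 0.3 rad or distance of shell from where it was at the start of the episode above 0.02 m).
It fails at once if the cup is tipped past 70 degrees with its mouth higher than 120 mm above the egg's rim (angle between cup's own z axis and vertical above 1.22 rad and z of cup_rim in the frame of shell_rim above 0.12 m).
It fails at once if a bystander is moved more than 30 mm or toppled (distance of any of egg, jar, nozzle from where it was at the start of the episode above 0.03 m or angle between any of egg, jar's own z axis and vertical above 0.4 rad).
It also fails if it takes over 67 s, if anything falls off the work surface, if the arm or the gripper's body presses on something with over 40 N, if the wrist force passes 120 N, or if a joint passes its speed limit or range.

## Working session

There is one attempt and no reset: what is moved stays moved. The work goes in short steps, Python scripts to look and compute and a tool call to move; the robot and the scene stay as the last step left them, time stands still between calls to the robot, and variables do not carry over. Pictures are saved under pics/ and viewed, at most 14 in all, crops included, and the job is handed in when it is done.

Besides the shell and the picture viewer there is one more tool, called as name(argument=value, ...), one argument or row to a line, values as JSON. carry_out: Moves the arm, as the interface text tells. Its arguments: {"type":"object","properties":{"plan":{"type":"array","items":{"type":"array","items":{"type":"array","items":{"type":"number"}}}}},"required":["plan"]}

```bash
mkdir -p pics
cat > h.py <<'E'
import numpy as np, cv2
from bench import get_obs, camera, hand_in
def cloud(c):
    K=c["camera_matrix"];z=c["z_map"];v,u=np.mgrid[:480,:640]
    P=np.stack([(u-K[0,2])/K[0,0]*z,-(v-K[1,2])/K[1,1]*z,-z],-1)
    T=c["cam_to_world"];W=P@T[:3,:3].T+T[:3,3];W[z<=0]=np.nan
    return W
E
python3 - <<'E'
from h import *
for n in("top","side"):
    c=camera(n);cv2.imwrite(f"pics/{n}0.png",c["pixels"][:,:,::-1]);np.savez(f"{n}0.npz",**c)
    print(n,c["camera_matrix"],c["cam_to_world"])
o=get_obs();print(o)
E
```

```text
top [[443.69940057   0.         316.50301664]
 [  0.         443.69940057 236.66414369]
 [  0.           0.           1.        ]] [[ 0.02703128  0.99725617 -0.06891613  0.40437705]
 [-0.99962618  0.02724956  0.00222908 -0.00306245]
 [ 0.00410089  0.06883011  0.99761997  1.00353305]
 [ 0.          0.          0.          1.        ]]
side [[509.14406903   0.         320.04405551]
 [  0.         509.14406903 235.99425147]
 [  0.           0.           1.        ]] [[ 0.96890441  0.17723583 -0.17266065  0.31314143]
 [-0.24685484  0.74015977 -0.62548077 -0.61494585]
 [ 0.01693886  0.6486532   0.76089559  0.84428677]
 [ 0.          0.          0.          1.        ]]
{'time_s': 0.1, 'q': array([ 1.06370732e+00,  1.81469380e-01,  1.60793746e+00,  1.83622401e-05,
        1.35379566e+00, -2.06313245e-01]), 'dq': array([-0.00031621, -0.00170363, -0.00280127, -0.00058388,  0.00101556,
       -0.00037945]), 'joint_efforts': array([ 1.05697927e-03, -4.45879126e+01, -3.52240634e+01, -2.60057577e-04,
        4.18346026e-03, -3.66619929e-06]), 'eef_pos': array([0.17008276, 0.54873679, 0.23045853]), 'eef_rot': array([-2.89466028e-04,  1.49823558e-01,  9.88712422e-01, -7.51123645e-04]), 'wrist_force': array([ 0.17393063, -0.55058155,  1.16793078]), 'torque': array([ 0.05280756,  0.00293886, -0.01798206]), 'grasp_force': 0.0, 'opening': 0.9966070819510342}
```

View pics/top0.png

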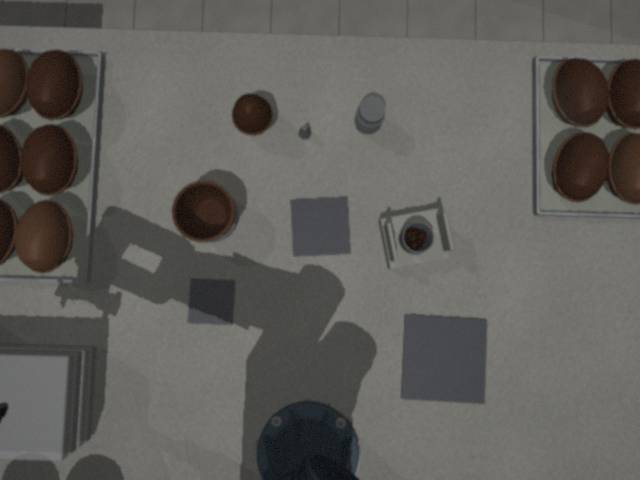

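View pics/side0.png

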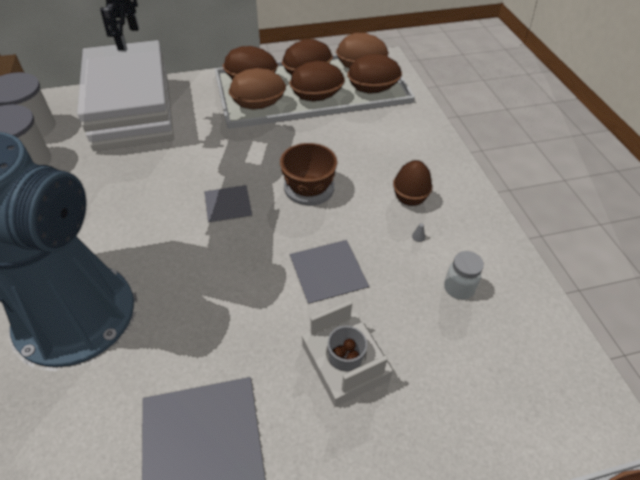

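The top view shows the medium mat at about (320,226), the small one at (212,301) and the large one at (445,358). The shell is at (204,211), the cup at (416,237) in its holder with guard walls left and right, and the egg at (252,114), nozzle at (305,130) and jar at (370,112). The side view agrees.

Run:
```python
from h import *
for n in("top","side"):
    c=dict(np.load(n+"0.npz"));W=cloud(c)
    x,y,z=W[...,0],W[...,1],W[...,2]
    def reg(nm,x0,x1,y0,y1,z0,z1,rect=False):
        m=(x>x0)&(x<x1)&(y>y0)&(y<y1)&(z>z0)&(z<z1)
        p=W[m];
        if len(p)<8: print(n,nm,len(p));return
        q=(p[:,:2]*1000).astype(np.float32)
        (cc,r)=cv2.minEnclosingCircle(q);
        print(n,nm,len(p),"circ",np.round(cc,0),round(r,1),"z",np.round(np.percentile(p[:,2],[2,50,98])*1000,1),"rect",cv2.minAreaRect(q))
    cx=lambda u,v:W[v,u]
    sh=cx(204,211);print(n,"table z",np.nanmedian(z))
    reg("shellrim",.35,.58,.15,.35,.082,.094)
    reg("shellall",.35,.58,.15,.35,.02,.12)
    reg("walls",.30,.55,-.35,-.12,.085,.1)
    reg("block",.30,.55,-.35,-.12,.034,.042)
    reg("cuprim",.32,.50,-.30,-.155,.066,.080)
    reg("holder all",.30,.55,-.35,-.12,.03,.12)
    reg("egg",.6,.75,.05,.25,.04,.12)
    reg("nozzle",.58,.68,-.03,.06,.015,.06)
    reg("jar",.58,.76,-.2,-.06,.03,.1)
    if n=="top":
        g=c["pixels"].astype(int)
        # mat: bluish grey
        hsv=cv2.cvtColor(c["pixels"],cv2.COLOR_RGB2HSV)
        m=(g[...,2]-g[...,0]>5)&(x>.3)&(x<.55)&(y>-.1)&(y<.1)
        q=(W[m][:,:2]*1000).astype(np.float32);print("mat",len(q),cv2.minAreaRect(q),np.median(q,0),g[226,320],g[226,370])
```

```text
top table z 0.0012317589719497146
top shellrim 755 circ [516. 233.] 65.8 z [82.6 86.3 89.7] rect ((516.0386352539062, 233.50555419921875), (127.96309661865234, 127.6800765991211), 1.9604870080947876)
top shellall 1990 circ [516. 233.] 65.8 z [20.7 62.7 88.9] rect ((516.0386352539062, 233.50555419921875), (127.96309661865234, 127.6800765991211), 1.9604870080947876)
top walls 351 circ [ 474. -219.] 73.3 z [85.7 92.8 96.3] rect ((474.3907775878906, -218.3326416015625), (78.73165130615234, 126.84782409667969), 12.413325309753418)
top block 1685 circ [ 474. -218.] 84.6 z [34.9 38.4 41.7] rect ((474.6300354003906, -218.3166961669922), (110.08114624023438, 130.66586303710938), 12.253724098205566)
top cuprim 223 circ [ 461. -218.] 64.6 z [66.6 72.6 79.5] rect ((468.5617980957031, -216.0582275390625), (66.61932373046875, 119.8076400756836), 11.682945251464844)
top holder all 3091 circ [ 474. -218.] 84.6 z [32.3 40.3 94.5] rect ((474.6300354003906, -218.3166961669922), (110.08114624023438, 130.66586303710938), 12.253724098205566)
top egg 1215 circ [735. 144.] 45.5 z [ 46.   87.4 111.7] rect ((
[... 1122 characters left out ...]
.013181686401367)
side cuprim 548 circ [ 471. -223.] 70.7 z [66.2 72.6 79.5] rect ((471.41607666015625, -225.043212890625), (77.64824676513672, 123.30882263183594), 9.335904121398926)
side holder all 4891 circ [ 475. -220.] 85.1 z [32.3 45.5 94.3] rect ((474.78240966796875, -220.96804809570312), (111.11913299560547, 131.73390197753906), 12.013181686401367)
side egg 1073 circ [723. 135.] 44.8 z [ 43.9  80.  111.4] rect ((723.6114501953125, 133.49497985839844), (70.00555419921875, 70.79911041259766), 70.4831314086914)
side nozzle 0
side jar 1086 circ [ 741. -120.] 31.0 z [33.1 77.  88.2] rect ((735.4940185546875, -120.08401489257812), (61.69330596923828, 48.599613189697266), 89.43987274169922)
```

The holder centre is (0.4745, -0.219) with a yaw of 12.2°, and its size and heights match those given. The shell centre is (0.516, 0.232) with its rim at z 0.086. I'll start moving, with a tilt on the way to learn the kinematics.

carry_out(
  plan=[
    [[0.015, -0.038, 0.01, 0.08, 0.08, 0, 1], [0.03, -0.076, 0.02, 0.16, 0.16, 0, 1], [0.045, -0.114, 0.03, 0.24, 0.24, 0, 1], [0.06, -0.152, 0.04, 0.32, 0.32, 0, 1], [0.076, -0.19, 0.05, 0.4, 0.4, 0, 1]],
  ],
)

```text
time_s: 0.52
eef_pos: [0.2414, 0.3701, 0.279]
eef_rot: [-0.219, 0.143, 0.951, 0.162]
wrist_force: [1.0, -1.0, -1.0]
opening: 1.0
grasp_force: 0.0
```

```bash
cat > log.py <<'E'
from h import *
o=get_obs();print({k:np.round(o[k],4).tolist() for k in("time_s","q","eef_pos","eef_rot","opening","grasp_force","wrist_force")})
open("log.txt","a").write(repr([*o["q"],*o["eef_pos"],*o["eef_rot"]])+"\n")
E
python3 log.py
```

```text
{'time_s': 0.5167, 'q': [0.3388, -0.138, 1.9314, 0.4938, 1.6031, -0.9815], 'eef_pos': [0.2414, 0.3701, 0.279], 'eef_rot': [-0.2191, 0.1432, 0.9514, 0.1624], 'opening': 1.0005, 'grasp_force': 0.0, 'wrist_force': [0.994, -1.0119, -0.9967]}
```

carry_out(
  plan=[
    [[0.015, -0.038, 0, -0.09, 0.06, 0, 1], [0.03, -0.076, 0, -0.18, 0.12, 0, 1], [0.045, -0.114, 0, -0.27, 0.18, 0, 1], [0.06, -0.152, 0, -0.36, 0.24, 0, 1], [0.076, -0.19, 0, -0.45, 0.3, 0, 1]],
  ],
)

```text
time_s: 0.93
eef_pos: [0.3183, 0.179, 0.2782]
eef_rot: [-0.32, 0.213, 0.92, -0.081]
wrist_force: [0.4, -0.0, 0.3]
opening: 1.003
grasp_force: 0.0
```

```bash
python3 log.py
```

```text
{'time_s': 0.9333, 'q': [0.1243, 0.1439, 1.6969, 0.0696, 1.9707, -0.9875], 'eef_pos': [0.3183, 0.179, 0.2782], 'eef_rot': [-0.3202, 0.2125, 0.9196, -0.0813], 'opening': 1.0031, 'grasp_force': 0.0, 'wrist_force': [0.3667, -0.0492, 0.2772]}
```

```bash
cat > kin.py <<'E'
import numpy as np
from scipy.spatial.transform import Rotation as R
from scipy.optimize import least_squares
S=(1,1)
def rot(q,s=S): return R.from_euler('ZYZYZ',[q[0],q[1]+q[2],s[0]*q[3],q[4],s[1]*q[5]])
def pos(q,P,s=S):
    h,a,d,L2,L3,a3,Lt,l4=P
    A=R.from_euler('Z',q[0]);p=np.array([a,d,h])+R.from_euler('Y',q[1]).apply([0,0,L2])+R.from_euler('Y',q[1]+q[2]).apply([a3,0,L3])
    B=R.from_euler('YZ',[q[1]+q[2],s[0]*q[3]])
    p=p+B.apply([0,l4,0])+(B*R.from_euler('Y',q[4])).apply([0,0,Lt])
    return A.apply(p)
E
python3 - <<'E'
from kin import *
D=[eval(l) for l in open("log.txt")]
D.insert(0,[1.06370732e+00,1.81469380e-01,1.60793746e+00,1.83622401e-05,1.35379566e+00,-2.06313245e-01,0.17008276,0.54873679,0.23045853,-2.89466028e-04,1.49823558e-01,9.88712422e-01,-7.51123645e-04])
for s in((1,1),(1,-1),(-1,1),(-1,-1)):
    E=[rot(d[:6],s).inv()*R.from_quat(d[9:]+d[9:][:0] if 0 else [d[10],d[11],d[12],d[9]]) for d in D]
    print(s,[np.round(e.as_rotvec(),3) for e in E])
    f=lambda P:np.r_[np.ravel([pos(d[:6],P,s)-d[6:9] for d in D]),1e-3*(P-P0)]
    P0=np.array([.3,0,.1,.4,.35,0,.25,0])
    r=least_squares(f,P0);print(np.round(r.x,4),np.abs(r.fun[:9]).max())
E
```

```text
Traceback (most recent call last):
  File "kin.py", line 5, in rot
    def rot(q,s=S): return R.from_euler('ZYZYZ',[q[0],q[1]+q[2],s[0]*q[3],q[4],s[1]*q[5]])
                           ~~~~~~~~~~~~^^^^^^^^^^^^^^^^^^^^^^^^^^^^^^^^^^^^^^^^^^^^^^^^^^^
  File "scipy/spatial/transform/_rotation.pyx", line 1413, in scipy.spatial.transform._rotation.Rotation.from_euler
ValueError: Expected axis specification to be a non-empty string of upto 3 characters, got ZYZYZ
```

```bash
sed -i "s/^def rot.*/def rot(q,s=S): return R.from_euler('ZYZ',[q[0],q[1]+q[2],s[0]*q[3]])*R.from_euler('YZ',[q[4],s[1]*q[5]])/" kin.py
cat > fit.py <<'E'
from kin import *
D=[eval(l) for l in open("log.txt")]
D.insert(0,[1.06370732e+00,1.81469380e-01,1.60793746e+00,1.83622401e-05,1.35379566e+00,-2.06313245e-01,0.17008276,0.54873679,0.23045853,-2.89466028e-04,1.49823558e-01,9.88712422e-01,-7.51123645e-04])
for s in((1,1),(1,-1),(-1,1),(-1,-1)):
    E=[rot(d[:6],s).inv()*R.from_quat([d[10],d[11],d[12],d[9]]) for d in D]
    print(s,[np.round(e.as_rotvec(),3) for e in E])
    P0=np.array([.3,0,.1,.4,.35,0,.25,0])
    f=lambda P:np.r_[np.ravel([pos(d[:6],P,s)-d[6:9] for d in D]),1e-3*(P-P0)]
    r=least_squares(f,P0);print(np.round(r.x,4),np.abs(r.fun[:9]).max())
E
python3 fit.py
```

```text
(1, 1) [array([-0.   , -0.   ,  1.571]), array([-0.   , -0.   ,  1.571]), array([ 0.   , -0.   ,  1.571])]
[3.132e-01 1.000e-04 1.178e-01 4.382e-01 5.144e-01 8.530e-02 3.189e-01
 0.000e+00] 2.8061497657771994e-06
(1, -1) [array([-0.   , -0.   ,  1.158]), array([-0.   ,  0.   , -0.392]), array([-0.   , -0.   , -0.404])]
[3.132e-01 1.000e-04 1.178e-01 4.382e-01 5.144e-01 8.530e-02 3.189e-01
 0.000e+00] 2.8061497657771994e-06
(-1, 1) [array([-0.   ,  0.   ,  1.571]), array([-1.063, -0.211,  1.399]), array([-0.138, -0.028,  1.514])]
[ 6.3076e+00  2.0034e+00  2.8620e-01  8.2340e-01  5.0000e-04  7.3351e+00
 -2.7360e-01 -1.6710e-01] 0.001263837376525745
(-1, -1) [array([-0.   ,  0.   ,  1.158]), array([-0.703,  0.703, -0.391]), array([-0.091,  0.091, -0.458])]
[ 6.3076e+00  2.0034e+00  2.8620e-01  8.2340e-01  5.0000e-04  7.3351e+00
 -2.7360e-01 -1.6710e-01] 0.001263837376525745
```

```bash
cat >> kin.py <<'E'
P=np.array([.3132,.0001,.1178,.4382,.5144,.0853,.3189,0]);OFF=R.from_euler('z',np.pi/2)
LO=np.array([-2.99,-.89,.3,-1.14,0,-3.12])+.03;HI=np.array([2.99,2.07,2.58,4.28,2.63,3.12])-.03
def fk(q): return pos(q,P),rot(q)*OFF
def ik(p,r,q0):
    f=lambda q:np.r_[(pos(q,P)-p)*5,(r.inv()*rot(q)*OFF).as_rotvec()]
    s=least_squares(f,np.clip(q0,LO+1e-6,HI-1e-6),bounds=(LO,HI));return s.x,np.abs(s.fun).max()
def joints(q):
    A=R.from_euler('Z',q[0]);sh=np.array([P[1],P[2],P[0]]);el=sh+R.from_euler('Y',q[1]).apply([0,0,P[3]])
    F=R.from_euler('Y',q[1]+q[2]);return A.apply(sh),A.apply(el),A.apply(el+F.apply([P[5],0,0])),A.apply(el+F.apply([P[5],0,P[4]]))
E
cat > search.py <<'E'
from kin import *
import sys
mat=np.array([.492,-.013,.004]);sh=np.array([.516,.232,.086])
PB=.027;rng=np.random.default_rng(0)
def tool(az,th,flip):
    tz=np.array([np.sin(th)*np.cos(az),np.sin(th)*np.sin(az),-np.cos(th)]);ty=np.array([-np.sin(az),np.cos(az),0])*flip
    return R.from_matrix(np.c_[np.cross(ty,tz),ty,tz])
def sd(pt,c,hx,hy,top,yaw=0): # dist to upright box/cyl
    d=pt-c;cc,ss=np.cos(yaw),np.sin(yaw);x=cc*d[0]+ss*d[1];y=-ss*d[0]+cc*d[1]
    return np.hypot(np.hypot(max(abs(x)-hx,0),max(abs(y)-hy,0)),max(pt[2]-top,0))
def clr(q,sh_only=False):
    p,r=fk(q);tz=r.as_matrix()[:,2];_,el,e2,w=joints(q);m=9
    pts=[(p-s*tz,.045) for s in np.linspace(.085,.32,7)]+[(w+(e2-w)*t,.065) for t in np.linspace(0,1,5)]
    for pt,rad in pts:
        m=min(m,pt[2]-rad-.004,sd(pt,np.array([.4745,-.219,0]),.055,.065,.093,.213)-rad,sd(pt,np.array([.723,.14,0]),.035,.035,.111)-rad,sd(pt,np.array([.516,.232,0]),.06,.06,.086)-rad)
    return m
if __name__=="__main__":
  out=[]
  for azd in range(-120,121,20):
   for th in (45,60,72):
    for fl in (1,-1):
      az=np.radians(azd);Rg=tool(az,np.radians(th),fl);tz=Rg.as_matrix()[:,2]
      pg=mat+[0,0,.040]+PB*tz
      best=None
      for k in range(6):
        q0=np.array([np.arctan2(pg[1],pg[0])-.2,.3,1.7,[0,1.5,-1,3.1,0,1.5][k],1.3,[0,0,0,0,2,-2][k]])
        q,e=ik(pg,Rg,q0)
        if e>2e-3: continue
        c=clr(q)
        if c<.01: continue
        for pd in range(0,360,30):
          pa=np.radians(pd);pv=np.array([np.cos(pa),np.sin(pa),0]);n=np.cross([0,0,1],pv);ok=True;qq=q.copy();mc=c
          for phi in (0,0,40,80,118):
            Q=R.from_rotvec(n*np.radians(phi));cz=Q.apply([0,0,1])
            rim=sh+pv*(-.012)+[0,0,.034*np.sin(np.radians(phi))+.012+(.05 if phi<30 else 0)]-pv*(.04 if phi<30 else .02 if phi<60 else 0)
            gp=rim-cz*.028;r=Q*Rg;p=gp+PB*r.as_matrix()[:,2]
            qn,e=ik(p,r,qq)
            if e>2e-3: ok=False;break
            if phi: mc=min(mc,clr(qn))
            if mc<.0: ok=False;break
            jm=max(abs(qn-qq)) if phi>1 else 0
            qq=qn
          if ok: out.append((round(mc,3),round(min(np.min(qq-LO),np.min(HI-qq)),2),azd,th,fl,pd,k,np.round(q,2).tolist(),np.round(qq,2).tolist()))
  out.sort(key=lambda t:-t[0])
  print(len(out))
  for o in out[:40]: print(o)
E
timeout 570 python3 search.py
```

```text
271
(np.float64(0.025), np.float64(0.39), -120, 45, 1, 240, 0, [0.08, 0.68, 1.61, -0.63, 1.41, 0.89], [-0.25, 0.43, 2.16, 1.65, 1.18, -1.0])
(np.float64(0.025), np.float64(0.39), -120, 45, 1, 240, 1, [0.08, 0.68, 1.61, -0.63, 1.41, 0.89], [-0.25, 0.43, 2.16, 1.65, 1.18, -1.0])
(np.float64(0.025), np.float64(0.39), -120, 45, 1, 240, 2, [0.08, 0.68, 1.61, -0.63, 1.41, 0.89], [-0.25, 0.43, 2.16, 1.65, 1.18, -1.0])
(np.float64(0.025), np.float64(0.39), -120, 45, 1, 240, 4, [0.08, 0.68, 1.61, -0.63, 1.41, 0.89], [-0.25, 0.43, 2.16, 1.65, 1.18, -1.0])
(np.float64(0.025), np.float64(0.39), -120, 45, 1, 240, 5, [0.08, 0.68, 1.61, -0.63, 1.41, 0.89], [-0.25, 0.43, 2.16, 1.65, 1.18, -1.0])
(np.float64(0.025), np.float64(0.77), -100, 45, 1, 270, 0, [0.13, 0.6, 1.76, -0.8, 1.21, 0.77], [-0.23, 0.64, 1.78, 1.11, 1.58, -0.74])
(np.float64(0.025), np.float64(0.77), -100, 45, 1, 270, 1, [0.13, 0.6, 1.76, -0.8, 1.21, 0.77], [-0.23, 0.64, 1.78, 1.11, 1.58, -0.74])
(np.float64(0.025), np.float64(0.77), -100, 45, 1, 270, 2, [0.13, 0.6, 1.76, -0.8, 1.21, 0.77], [-0.23, 0.64, 1.78, 1.11, 1.58, -0.74])
(np
[... 3642 characters left out ...]
 2.02, 1.08, -1.47])
(np.float64(0.024), np.float64(0.27), -100, 45, 1, 240, 2, [0.13, 0.6, 1.76, -0.8, 1.21, 0.77], [-0.17, 0.41, 2.28, 2.02, 1.08, -1.47])
(np.float64(0.024), np.float64(0.27), -100, 45, 1, 240, 4, [0.13, 0.6, 1.76, -0.8, 1.21, 0.77], [-0.17, 0.41, 2.28, 2.02, 1.08, -1.47])
(np.float64(0.024), np.float64(0.27), -100, 45, 1, 240, 5, [0.13, 0.6, 1.76, -0.8, 1.21, 0.77], [-0.17, 0.41, 2.28, 2.02, 1.08, -1.47])
(np.float64(0.024), np.float64(0.59), -80, 45, 1, 300, 0, [0.15, 0.5, 1.93, -1.01, 0.99, 0.68], [-0.08, 0.86, 1.36, 0.77, 2.01, -0.64])
(np.float64(0.024), np.float64(0.59), -80, 45, 1, 300, 1, [0.15, 0.5, 1.93, -1.01, 0.99, 0.68], [-0.08, 0.86, 1.36, 0.77, 2.01, -0.64])
```

carry_out(
  plan=[
    [[0.01, -0.038, 0, 0, 0, -0.12, 1], [0.02, -0.076, 0, 0, 0, -0.24, 1], [0.04, -0.114, 0, 0, 0, -0.36, 1], [0.055, -0.152, 0, 0, 0, -0.48, 1], [0.07, -0.19, 0, 0, 0, -0.6, 1]],
  ],
)

```text
time_s: 1.35
eef_pos: [0.3879, -0.0109, 0.2774]
eef_rot: [-0.329, 0.476, 0.815, 0.02]
wrist_force: [1.5, 0.1, -0.1]
opening: 0.999
grasp_force: 0.0
```

```bash
python3 log.py; python3 fit.py | sed -n 1,2p
cat > goal.py <<'E'
import sys
from kin import *
from bench import get_obs
def rel(p,r):
    o=get_obs();w,x,y,z=o["eef_rot"];r0=R.from_quat([x,y,z,w])
    print("shift",np.round(np.array(p)-o["eef_pos"],4),"turn",np.round((r*r0.inv()).as_rotvec(),4),np.round(np.degrees((r*r0.inv()).magnitude()),1))
E
python3 - <<'E'
from goal import *
from search import tool
rel([.4745,-.219,.15],tool(np.radians(12.2-90),0,1))
rel([.4745,-.219,.15],tool(np.radians(12.2-90),0,-1))
E
```

```text
{'time_s': 1.35, 'q': [-0.425, 0.1822, 1.6536, 0.1098, 1.9683, -0.9307], 'eef_pos': [0.3879, -0.0109, 0.2774], 'eef_rot': [-0.3288, 0.4763, 0.8153, 0.0196], 'opening': 0.9987, 'grasp_force': 0.0, 'wrist_force': [1.472, 0.0759, -0.078]}
(1, 1) [array([-0.   , -0.   ,  1.571]), array([-0.   , -0.   ,  1.571]), array([ 0.   , -0.   ,  1.571]), array([-0.   , -0.   ,  1.571])]
[0.3132 0.     0.1178 0.4382 0.5144 0.0853 0.3189 0.    ] 2.8429426522924572e-06
shift [ 0.0866 -0.2081 -0.1274] turn [-0.4535 -0.4982 -0.2891] 42.0
shift [ 0.0866 -0.2081 -0.1274] turn [ 0.7031 -0.6401  2.6952] 163.8
```

The kinematic model now matches to microns, so I'm going above the holder.

carry_out(
  plan=[
    [[0.0144, -0.0347, -0.01, -0.0756, -0.083, -0.0482, 1], [0.0289, -0.0694, -0.02, -0.1512, -0.166, -0.0964, 1], [0.0433, -0.1041, -0.03, -0.2268, -0.249, -0.1446, 1], [0.0577, -0.1387, -0.04, -0.3024, -0.332, -0.1928, 1], [0.0722, -0.1734, -0.05, -0.378, -0.415, -0.241, 1]],
  ],
)

```text
time_s: 1.77
eef_pos: [0.4604, -0.1848, 0.2278]
eef_rot: [-0.053, 0.608, 0.792, 0.001]
wrist_force: [-0.1, -0.0, -0.0]
opening: 1.0
grasp_force: 0.0
```

carry_out(
  plan=[
    [[0.0144, -0.0347, -0.02, -0.0755, -0.0832, -0.0481, 1], [0.0144, -0.0347, -0.04, -0.0755, -0.0832, -0.0481, 1], [0.0144, -0.0347, -0.06, -0.0755, -0.0832, -0.0481, 1], [0.0144, -0.0347, -0.077, -0.0755, -0.0832, -0.0481, 1], [0.0144, -0.0347, -0.077, -0.0755, -0.0832, -0.0481, 1]],
  ],
)

```text
time_s: 2.18
eef_pos: [0.4715, -0.2154, 0.1467]
eef_rot: [-0.004, 0.626, 0.779, -0.002]
wrist_force: [-0.4, 0.3, -0.1]
opening: 1.002
grasp_force: 0.0
```

```bash
python3 log.py
python3 - <<'E'
from goal import *
from search import tool
rel([.4745,-.219,.035],tool(np.radians(12.2-90),0,1))
from h import *
from scipy.optimize import least_squares
for n in("top","side"):
    c=dict(np.load(n+"0.npz"));W=cloud(c);d=W-np.array([.4745,-.219,0]);m=(np.hypot(d[...,0],d[...,1])<.043)&(W[...,2]>.064)&(W[...,2]<.082)
    p=W[m];f=lambda a:np.hypot(p[:,0]-a[0],p[:,1]-a[1])-.0325
    s=least_squares(f,[.4745,-.219],loss="soft_l1",f_scale=.002);print(n,len(p),s.x,np.abs(s.fun).mean(),np.percentile(p[:,2],[10,50,90]))
c=camera("wrist");cv2.imwrite("pics/w1.png",c["pixels"][:,:,::-1])
E
```

```text
{'time_s': 2.1833, 'q': [-0.6555, 0.1561, 1.8184, -0.0037, 1.1753, -0.8709], 'eef_pos': [0.4715, -0.2154, 0.1467], 'eef_rot': [-0.004, 0.6264, 0.7795, -0.0018], 'opening': 1.0017, 'grasp_force': 0.0, 'wrist_force': [-0.4328, 0.2615, -0.1197]}
shift [ 0.003  -0.0036 -0.1117] turn [-0.0022 -0.0085 -0.0039] 0.6
top 199 [ 0.47441546 -0.21769972] 0.0010786046389825402 [0.06669219 0.07242541 0.07484831]
side 381 [ 0.47426241 -0.22169007] 0.0010010012795677223 [0.0658508  0.07199291 0.07472041]
```

View pics/w1.png

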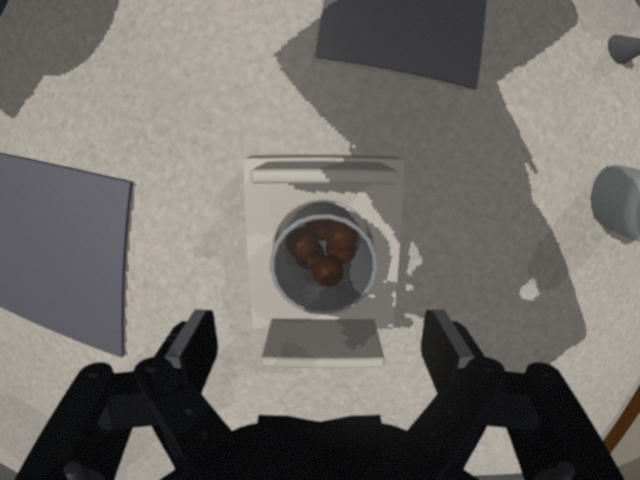

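The wrist view shows the cup centred in the holder at about (323,262), with the fingers symmetric on the open sides. I'll settle the arm to compare commanded and measured poses.

carry_out(
  plan=[
    [[0, 0, 0, 0, 0, 0, 1], [0, 0, 0, 0, 0, 0, 1], [0, 0, 0, 0, 0, 0, 1], [0, 0, 0, 0, 0, 0, 1], [0, 0, 0, 0, 0, 0, 1]],
  ],
)

```text
time_s: 2.65
eef_pos: [0.4745, -0.2172, 0.1515]
eef_rot: [0.0, 0.626, 0.78, -0.002]
wrist_force: [0.1, 0.5, -0.2]
opening: 1.004
grasp_force: 0.0
```

```bash
python3 log.py
python3 - <<'E'
from goal import *
from search import tool
rel([.4745,-.219,.035],tool(np.radians(12.2-90),0,1))
E
```

```text
{'time_s': 2.65, 'q': [-0.6547, 0.1512, 1.8131, -0.0037, 1.1766, -0.8709], 'eef_pos': [0.4745, -0.2172, 0.1515], 'eef_rot': [0.0004, 0.6261, 0.7797, -0.0017], 'opening': 1.0041, 'grasp_force': 0.0, 'wrist_force': [0.0671, 0.4653, -0.1655]}
shift [-0.     -0.0018 -0.1165] turn [ 0.0032 -0.0015 -0.0047] 0.3
```

carry_out(
  plan=[
    [[0, -0.002, -0.025, 0, 0, 0, 1], [0, -0.002, -0.055, 0, 0, 0, 1], [0, -0.002, -0.085, 0, 0, 0, 1], [0, -0.002, -0.106, 0, 0, 0, 1], [0, -0.002, -0.1165, 0, 0, 0, 1]],
  ],
)

```text
time_s: 3.07
eef_pos: [0.4725, -0.2178, 0.0316]
eef_rot: [-0.002, 0.626, 0.78, -0.002]
wrist_force: [0.6, -0.5, -0.3]
opening: 0.999
grasp_force: 0.0
```

carry_out(
  plan=[
    [[0, 0, 0, 0, 0, 0, 1], [0, 0, 0, 0, 0, 0, 1], [0, 0, 0, 0, 0, 0, 0], [0, 0, 0, 0, 0, 0, 0], [0, 0, 0, 0, 0, 0, 0]],
  ],
)

```text
time_s: 3.48
eef_pos: [0.4754, -0.2201, 0.0367]
eef_rot: [0.001, 0.626, 0.78, -0.002]
wrist_force: [-2.3, 1.1, 7.9]
opening: 0.779
grasp_force: 64.8
```

carry_out(
  plan=[
    [[0, 0, 0, 0, 0, 0, 0], [0, 0, 0, 0, 0, 0, 0], [0, 0, 0, 0, 0, 0, 0], [0, 0, 0, 0, 0, 0, 0], [0, 0, 0, 0, 0, 0, 0]],
  ],
)

```text
time_s: 3.9
eef_pos: [0.4754, -0.2201, 0.0367]
eef_rot: [0.002, 0.626, 0.78, -0.002]
wrist_force: [-2.8, -0.0, 6.2]
opening: 0.776
grasp_force: 64.8
```

```bash
python3 log.py
```

```text
{'time_s': 3.9, 'q': [-0.658, 0.3345, 1.8648, -0.0045, 0.9391, -0.8729], 'eef_pos': [0.4754, -0.2201, 0.0367], 'eef_rot': [0.0016, 0.6262, 0.7797, -0.0018], 'opening': 0.7761, 'grasp_force': 64.8074, 'wrist_force': [-2.798, -0.0029, 6.1618]}
```

carry_out(
  plan=[
    [[0, 0, 0.01, 0, 0, 0, 0], [0, 0, 0.035, 0, 0, 0, 0], [0, 0, 0.065, 0, 0, 0, 0], [0, 0, 0.095, 0, 0, 0, 0], [0, 0, 0.12, 0, 0, 0, 0]],
  ],
)

```text
time_s: 4.32
eef_pos: [0.4746, -0.2192, 0.1576]
eef_rot: [0.001, 0.626, 0.78, -0.002]
wrist_force: [0.9, -0.6, -2.5]
opening: 0.774
grasp_force: 67.8
```

carry_out(
  plan=[
    [[0.001, 0.01, 0.01, 0, 0, 0, 0], [0.003, 0.035, 0.01, 0, 0, 0, 0], [0.006, 0.07, 0.01, 0, 0, 0, 0], [0.009, 0.105, 0.01, 0, 0, 0, 0], [0.012, 0.14, 0.01, 0, 0, 0, 0]],
  ],
)

```text
time_s: 4.73
eef_pos: [0.4854, -0.0769, 0.1641]
eef_rot: [-0.001, 0.627, 0.779, -0.002]
wrist_force: [1.0, -0.5, -2.6]
opening: 0.776
grasp_force: 67.7
```

carry_out(
  plan=[
    [[0.003, 0.035, 0, 0, 0, 0, 0], [0.005, 0.055, -0.01, 0, 0, 0, 0], [0.006, 0.067, -0.03, 0, 0, 0, 0], [0.006, 0.067, -0.06, 0, 0, 0, 0], [0.006, 0.067, -0.085, 0, 0, 0, 0]],
  ],
)

```text
time_s: 5.15
eef_pos: [0.4916, -0.01, 0.0783]
eef_rot: [-0.0, 0.625, 0.78, -0.001]
wrist_force: [-0.1, -0.2, -3.1]
opening: 0.774
grasp_force: 67.7
```

carry_out(
  plan=[
    [[0, 0, 0, 0, 0, 0, 0], [0, 0, 0, 0, 0, 0, 0], [0, 0, 0, 0, 0, 0, 0], [0, 0, 0, 0, 0, 0, 0], [0, 0, 0, 0, 0, 0, 0]],
  ],
)

```text
time_s: 5.57
eef_pos: [0.4934, -0.0125, 0.081]
eef_rot: [0.001, 0.626, 0.78, -0.001]
wrist_force: [1.1, -0.0, -2.1]
opening: 0.779
grasp_force: 68.3
```

```bash
python3 log.py
python3 - <<'E'
from h import *
c=camera("side");cv2.imwrite("pics/s2.png",cv2.resize(c["pixels"][180:420,220:540,::-1],None,fx=2,fy=2))
E
```

```text
{'time_s': 5.5667, 'q': [-0.2643, 0.1983, 1.9259, -0.0034, 1.0161, -0.4795], 'eef_pos': [0.4934, -0.0125, 0.081], 'eef_rot': [0.0012, 0.6264, 0.7795, -0.0011], 'opening': 0.7791, 'grasp_force': 68.3451, 'wrist_force': [1.1127, -0.0147, -2.1374]}
```

View pics/s2.png

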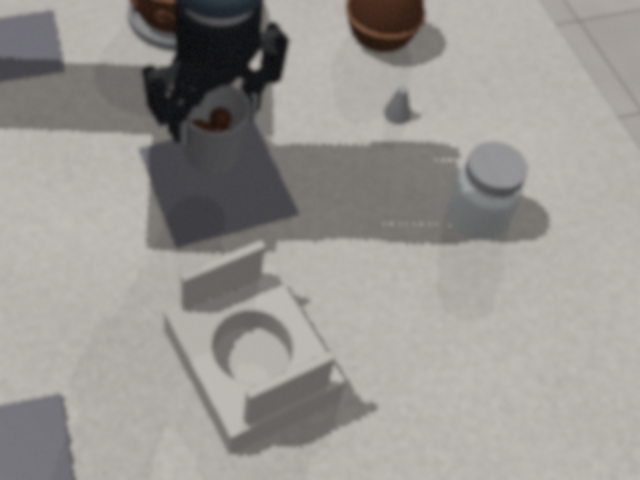

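The cup is held upright at crop (215,125) with the truffles in it, above the mat. Lowering.

carry_out(
  plan=[
    [[0, 0, -0.015, 0, 0, 0, 0], [0, 0, -0.03, 0, 0, 0, 0], [0, 0, -0.038, 0, 0, 0, 0], [0, 0, -0.042, 0, 0, 0, 0], [0, 0, -0.044, 0, 0, 0, 0]],
  ],
)

```text
time_s: 6.03
eef_pos: [0.4917, -0.0121, 0.0357]
eef_rot: [-0.001, 0.626, 0.78, -0.002]
wrist_force: [-11.7, 2.0, 24.2]
opening: 0.772
grasp_force: 70.3
```

carry_out(
  plan=[
    [[0, 0, 0, 0, 0, 0, 0], [0, 0, 0, 0, 0, 0, 0], [0, 0, 0, 0, 0, 0, 0], [0, 0, -0.001, 0, 0, 0, 0], [0, 0, -0.001, 0, 0, 0, 0]],
  ],
)

```text
time_s: 6.45
eef_pos: [0.4928, -0.0123, 0.0357]
eef_rot: [0.0, 0.626, 0.78, -0.002]
wrist_force: [-5.0, -0.2, 11.9]
opening: 0.776
grasp_force: 69.3
```

Contact made with the mat; release and rise.

carry_out(
  plan=[
    [[0, 0, 0, 0, 0, 0, 0.9], [0, 0, 0, 0, 0, 0, 1], [0, 0, 0, 0, 0, 0, 1], [0, 0, 0, 0, 0, 0, 1], [0, 0, 0, 0, 0, 0, 1]],
  ],
)

```text
time_s: 6.87
eef_pos: [0.4921, -0.012, 0.0341]
eef_rot: [-0.0, 0.626, 0.78, -0.002]
wrist_force: [0.6, 0.5, -0.2]
opening: 0.998
grasp_force: 0.0
```

carry_out(
  plan=[
    [[0, 0, 0.01, 0, 0, 0, 1], [0, 0, 0.03, 0, 0, 0, 1], [0, 0, 0.06, 0, 0, 0, 1], [0, 0, 0.09, 0, 0, 0, 1], [0, 0, 0.125, 0, 0, 0, 1]],
  ],
)

```text
time_s: 7.28
eef_pos: [0.4911, -0.0117, 0.1601]
eef_rot: [-0.001, 0.626, 0.78, -0.002]
wrist_force: [0.9, -0.1, 0.2]
opening: 1.002
grasp_force: 0.0
```

```bash
python3 log.py
python3 - <<'E'
from h import *
from scipy.optimize import least_squares
c=camera("side");W=cloud(c);d=W-np.array([.4925,-.0125,0])
for lo,hi in((.055,.082),):
    m=(np.hypot(d[...,0],d[...,1])<.05)&(W[...,2]>lo)&(W[...,2]<hi);p=W[m]
    f=lambda a:np.hypot(p[:,0]-a[0],p[:,1]-a[1])-.0325
    s=least_squares(f,[.4925,-.0125],loss="soft_l1",f_scale=.002);print(len(p),s.x,np.abs(s.fun).mean(),np.percentile(p[:,2],[50,90,98]))
cv2.imwrite("pics/s3.png",cv2.resize(c["pixels"][180:420,220:540,::-1],None,fx=2,fy=2))
E
cat > plan2.py <<'E'
from search import *
PBs=.0265
for th in (45,50,55):
  for azd in (30,45,60,75,90):
    for pd in (30,45,60,75,90):
      az=np.radians(azd);Rg=tool(az,np.radians(th),-1);tz=Rg.as_matrix()[:,2];pg=np.array([.4925,-.0125,.044])+PBs*tz
      q,e=ik(pg,Rg,[-.7,.4,2.1,.9,1.1,-.8]);c=clr(q)
      if e>2e-3: continue
      pa=np.radians(pd);pv=np.array([np.cos(pa),np.sin(pa),0]);n=np.cross([0,0,1],pv);qq=q;mc=9;lim=9;ok=True
      for phi in range(0,126,25):
        Q=R.from_rotvec(n*np.radians(phi));cz=Q.apply([0,0,1]);rim=sh-pv*.02+[0,0,.034*np.sin(np.radians(phi))+.012]
        if phi<50: rim=rim+[0,0,.045]-pv*.03
        r=Q*Rg;p=rim-cz*.028+PBs*r.as_matrix()[:,2];qn,e=ik(p,r,qq)
        if e>2e-3: ok=False;break
        mc=min(mc,clr(qn));qq=qn;lim=min(lim,min((qn-LO).min(),(HI-qn).min()))
      if ok: print(th,azd,pd,"grasp clr",round(c,3),"pour clr",round(mc,3),"lim",round(lim,2),np.round(q,2),np.round(qq,2))
E
python3 plan2.py
```

```text
{'time_s': 7.2833, 'q': [-0.2641, 0.0753, 1.878, -0.0032, 1.1924, -0.4802], 'eef_pos': [0.4911, -0.0117, 0.1601], 'eef_rot': [-0.0012, 0.6263, 0.7796, -0.0021], 'opening': 1.0022, 'grasp_force': 0.0, 'wrist_force': [0.854, -0.0986, 0.2064]}
467 [ 0.49240154 -0.01431224] 0.0012507554109638462 [0.06694859 0.07343471 0.07485691]
45 30 30 grasp clr 0.036 pour clr 0.021 lim 0.16 [-0.71  0.28  2.32  1.32  0.76 -0.78] [ 0.31  1.1   0.97 -0.33  2.44  1.27]
45 30 45 grasp clr 0.036 pour clr 0.02 lim 0.17 [-0.71  0.28  2.32  1.32  0.76 -0.78] [ 0.45  1.06  1.07 -0.71  2.27  1.19]
45 30 60 grasp clr 0.036 pour clr 0.017 lim 0.12 [-0.71  0.28  2.32  1.32  0.76 -0.78] [ 0.56  0.98  1.26 -0.99  2.05  1.27]
45 45 30 grasp clr 0.036 pour clr 0.02 lim 0.12 [-0.74  0.34  2.21  1.09  0.92 -0.8 ] [ 0.24  1.11  0.96 -0.16  2.48  1.22]
45 45 45 grasp clr 0.036 pour clr 0.021 lim 0.22 [-0.74  0.34  2.21  1.09  0.92 -0.8 ] [ 0.38  1.08  1.01 -0.57  2.35  1.07]
45 45 60 grasp clr 0.036 pour clr 0.02 lim 0.24 [-0.74  0.34  2.21  1.09  0.92 -0.8 ] [ 0.51  1.    1.18 -0.87  2.12  1.1 ]
45 60 30 grasp clr 0.033 
[... 5708 characters left out ...]
m 0.03 [-0.76  0.59  1.92  0.84  1.34 -1.01] [ 0.61  0.75  1.53 -1.08  1.63  1.01]
55 90 30 grasp clr -0.007 pour clr -0.032 lim 0.13 [-0.69  0.67  1.77  0.69  1.47 -1.04] [0.02 1.11 1.08 0.47 2.47 1.16]
55 90 45 grasp clr -0.007 pour clr 0.019 lim 0.11 [-0.69  0.67  1.77  0.69  1.47 -1.04] [0.16 1.11 0.97 0.01 2.49 0.95]
55 90 60 grasp clr -0.007 pour clr 0.025 lim 0.24 [-0.69  0.67  1.77  0.69  1.47 -1.04] [ 0.31  1.06  0.99 -0.42  2.36  0.75]
55 90 75 grasp clr -0.007 pour clr 0.027 lim 0.4 [-0.69  0.67  1.77  0.69  1.47 -1.04] [ 0.45  0.95  1.14 -0.71  2.1   0.71]
55 90 90 grasp clr -0.007 pour clr 0.028 lim 0.16 [-0.69  0.67  1.77  0.69  1.47 -1.04] [ 0.56  0.81  1.39 -0.95  1.77  0.8 ]
```

View pics/s3.png

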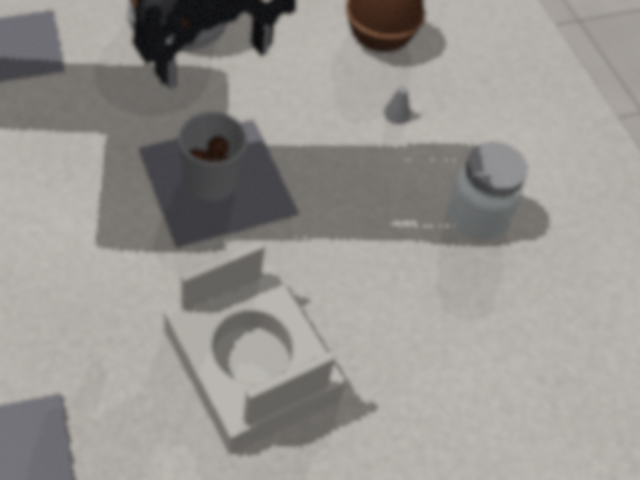

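The cup stands alone on the mat at (0.4924, -0.0135) with the truffles inside. Next is the slanted regrasp, tilted 50° with the hand pointing along azimuth 60°.

Run:
```python
from goal import *
from search import tool
Rg=tool(np.radians(60),np.radians(50),-1);tz=Rg.as_matrix()[:,2];pg=np.array([.4924,-.0135,.044])+.0265*tz
print(pg,tz)
rel(pg-.12*tz,Rg)
```

```text
[0.50255009 0.00408047 0.02696613] [ 0.38302222  0.66341395 -0.64278761]
shift [-0.0392 -0.0628 -0.064 ] turn [ 0.8885 -0.1313 -0.6896] 64.9
```

carry_out(
  plan=[
    [[-0.006, -0.01, 0.003, 0.0889, -0.0131, -0.069, 1], [-0.012, -0.02, 0.005, 0.1777, -0.0263, -0.1379, 1], [-0.018, -0.03, 0.005, 0.2666, -0.0394, -0.2069, 1], [-0.024, -0.04, 0.003, 0.3554, -0.0525, -0.2758, 1], [-0.028, -0.048, 0, 0.4443, -0.0657, -0.3448, 1]],
  ],
)

```text
time_s: 7.75
eef_pos: [0.4647, -0.0611, 0.1608]
eef_rot: [-0.112, 0.734, 0.641, 0.192]
wrist_force: [0.4, -0.1, -1.2]
opening: 0.999
grasp_force: 0.0
```

carry_out(
  plan=[
    [[-0.002, -0.003, -0.006, 0.0889, -0.0131, -0.069, 1], [-0.005, -0.006, -0.014, 0.1777, -0.0263, -0.1379, 1], [-0.007, -0.009, -0.024, 0.2666, -0.0394, -0.2069, 1], [-0.01, -0.012, -0.036, 0.3554, -0.0525, -0.2758, 1], [-0.011, -0.015, -0.048, 0.4442, -0.0656, -0.3448, 1]],
  ],
)

```text
time_s: 8.17
eef_pos: [0.4535, -0.0764, 0.1117]
eef_rot: [-0.215, 0.783, 0.453, 0.368]
wrist_force: [0.5, -0.6, -0.7]
opening: 0.999
grasp_force: 0.0
```

carry_out(
  plan=[
    [[0, 0, 0, 0, 0, 0, 1], [0, 0, 0, 0, 0, 0, 1], [0, 0, 0, 0, 0, 0, 1], [0, 0, 0, 0, 0, 0, 1], [0, 0, 0, 0, 0, 0, 1]],
  ],
)

```text
time_s: 8.58
eef_pos: [0.4539, -0.075, 0.1123]
eef_rot: [-0.215, 0.783, 0.456, 0.365]
wrist_force: [-0.5, 1.0, -0.1]
opening: 1.003
grasp_force: 0.0
```

```bash
python3 log.py
python3 - <<'E'
from goal import *
from search import tool
Rg=tool(np.radians(60),np.radians(50),-1);tz=Rg.as_matrix()[:,2];pg=np.array([.4924,-.0135,.044])+.0265*tz
rel(pg,Rg)
from h import *
c=camera("wrist");cv2.imwrite("pics/w4.png",c["pixels"][:,:,::-1])
E
```

```text
{'time_s': 8.5833, 'q': [-0.9827, 0.2661, 2.0744, 0.7723, 1.3733, -0.8561], 'eef_pos': [0.4539, -0.075, 0.1123], 'eef_rot': [-0.2146, 0.7826, 0.456, 0.3654], 'opening': 1.0034, 'grasp_force': 0.0, 'wrist_force': [-0.5051, 0.9824, -0.051]}
shift [ 0.0487  0.0791 -0.0853] turn [-0.0034 -0.0011 -0.0092] 0.6
```

View pics/w4.png

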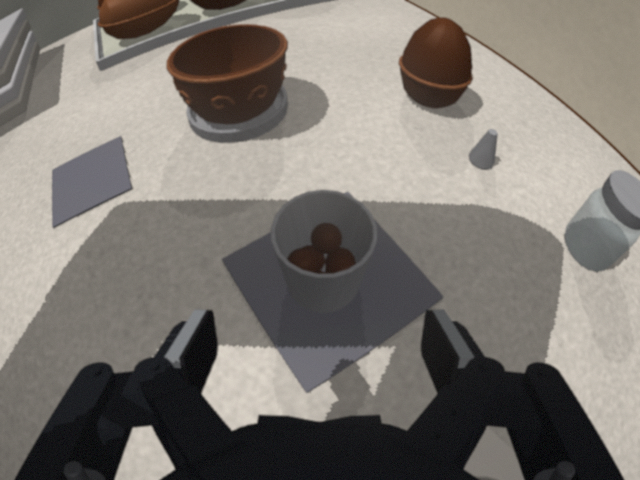

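The cup is centred between the fingers at about (325,245) and upright; all around it is clear. Moving in along the tool axis.

carry_out(
  plan=[
    [[0.011, 0.018, -0.022, 0, 0, -0.005, 1], [0.022, 0.037, -0.042, 0, 0, -0.009, 1], [0.033, 0.054, -0.06, 0, 0, -0.009, 1], [0.042, 0.069, -0.075, 0, 0, -0.009, 1], [0.0487, 0.079, -0.085, 0, 0, -0.009, 1]],
  ],
)

```text
time_s: 9.05
eef_pos: [0.502, 0.0061, 0.0255]
eef_rot: [-0.215, 0.785, 0.452, 0.366]
wrist_force: [0.0, -0.4, 0.0]
opening: 0.999
grasp_force: 0.0
```

carry_out(
  plan=[
    [[0, 0, 0, 0, 0, 0, 1], [0, 0, 0, 0, 0, 0, 1], [0, 0, 0, 0, 0, 0, 0], [0, 0, 0, 0, 0, 0, 0], [0, 0, 0, 0, 0, 0, 0]],
  ],
)

```text
time_s: 9.47
eef_pos: [0.5025, 0.0028, 0.0277]
eef_rot: [-0.213, 0.785, 0.451, 0.368]
wrist_force: [-1.7, -0.2, 4.2]
opening: 0.74
grasp_force: 63.8
```

carry_out(
  plan=[
    [[0, 0, 0, 0, 0, 0, 0], [0, 0, 0, 0, 0, 0, 0], [0, 0, 0, 0, 0, 0, 0], [0, 0, 0, 0, 0, 0, 0], [0, 0, 0, 0, 0, 0, 0]],
  ],
)

```text
time_s: 9.88
eef_pos: [0.5025, 0.0028, 0.0277]
eef_rot: [-0.213, 0.785, 0.451, 0.368]
wrist_force: [-1.1, 0.4, 4.6]
opening: 0.748
grasp_force: 63.9
```

```bash
python3 log.py;  python3 - <<'E'
from h import *
c=camera("side");cv2.imwrite("pics/s5.png",cv2.resize(c["pixels"][120:360,180:500,::-1],None,fx=2,fy=2))
E
```

```text
{'time_s': 9.8833, 'q': [-0.7796, 0.4685, 2.0737, 0.9604, 1.1401, -0.922], 'eef_pos': [0.5025, 0.0028, 0.0277], 'eef_rot': [-0.2133, 0.785, 0.4506, 0.3677], 'opening': 0.7482, 'grasp_force': 63.942, 'wrist_force': [-1.0724, 0.433, 4.5887]}
```

View pics/s5.png

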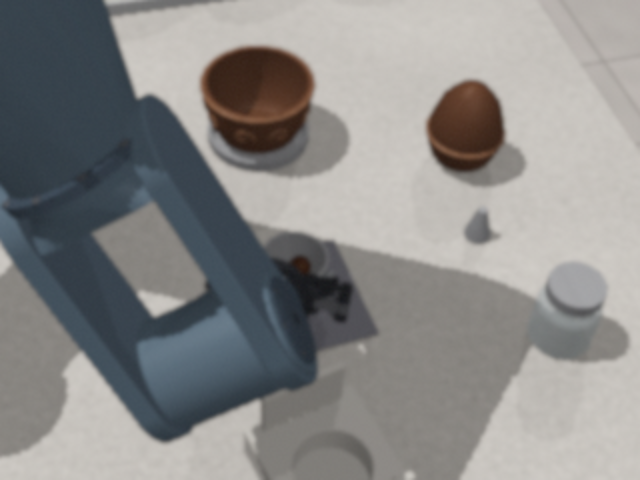

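The slanted hold is set: the opening of 63.6 mm matches the cup at 41 mm height. Lift, carry to the start of the pour, and compute the pour rows.

carry_out(
  plan=[
    [[0, 0, 0.005, 0, 0, 0, 0], [0, 0, 0.015, 0, 0, 0, 0], [0, 0, 0.03, 0, 0, 0, 0], [0, 0, 0.055, 0, 0, 0, 0], [0, 0, 0.08, 0, 0, 0, 0]],
  ],
)

```text
time_s: 10.35
eef_pos: [0.5011, 0.0036, 0.1069]
eef_rot: [-0.214, 0.786, 0.45, 0.366]
wrist_force: [0.4, -0.0, -3.3]
opening: 0.743
grasp_force: 66.1
```

carry_out(
  plan=[
    [[0, 0.01, 0.02, 0, 0, 0, 0], [-0.001, 0.03, 0.025, 0, 0, 0, 0], [-0.002, 0.06, 0.025, 0, 0, 0, 0], [-0.003, 0.09, 0.025, 0, 0, 0, 0], [-0.004, 0.12, 0.025, 0, 0, 0, 0]],
  ],
)

```text
time_s: 10.77
eef_pos: [0.4978, 0.1241, 0.1318]
eef_rot: [-0.213, 0.786, 0.45, 0.367]
wrist_force: [-0.3, 0.6, -2.0]
opening: 0.746
grasp_force: 66.1
```

carry_out(
  plan=[
    [[-0.001, 0.03, 0, 0, 0, 0, 0], [-0.0015, 0.055, 0, 0, 0, 0, 0], [-0.002, 0.068, 0, 0, 0, 0, 0], [-0.002, 0.074, 0, 0, 0, 0, 0], [-0.002, 0.074, 0, 0, 0, 0, 0]],
  ],
)

```text
time_s: 11.18
eef_pos: [0.4952, 0.1987, 0.1314]
eef_rot: [-0.214, 0.785, 0.451, 0.367]
wrist_force: [1.0, 0.2, -2.4]
opening: 0.747
grasp_force: 66.1
```

carry_out(
  plan=[
    [[0, 0, 0, 0, 0, 0, 0], [0, 0, 0, 0, 0, 0, 0], [0, 0, 0, 0, 0, 0, 0], [0, 0, 0, 0, 0, 0, 0], [0, 0, 0, 0, 0, 0, 0]],
  ],
)

```text
time_s: 11.6
eef_pos: [0.4961, 0.1973, 0.1311]
eef_rot: [-0.214, 0.786, 0.45, 0.367]
wrist_force: [0.5, -0.1, -2.2]
opening: 0.743
grasp_force: 66.1
```

```bash
python3 log.py
python3 - <<'E'
from h import *
c=camera("top");cv2.imwrite("pics/t6.png",cv2.resize(c["pixels"][90:330,100:420,::-1],None,fx=2,fy=2))
E
cat > pour.py <<'E'
from kin import *
from search import clr
from bench import get_obs
o=get_obs();w,x,y,z=o["eef_rot"];Rc=R.from_quat([x,y,z,w]);pc=np.array(o["eef_pos"])
R0=R.from_quat([.785,.4506,.3677,-.2133]);T0=np.array([.5025,.0028,.0277]);rim0=np.array([.4924,-.0135,.072])
pv=np.array([.5,.866,0]);n=np.array([-.866,.5,0]);sh=np.array([.516,.232,.086])
def way(ph):
    a=np.radians(ph);Q=R.from_rotvec(n*a)
    s=-.025-.034*np.cos(a);h=.016+max(.068*np.cos(a)+.0285*np.sin(a),.034*np.sin(a))
    rim=sh+pv*s+[0,0,h];return rim-Q.apply(rim0-T0),Q*R0,rim
if __name__=="__main__":
    p,r,_=way(0);print("to start",np.round(p-pc,4),np.round((r*Rc.inv()).as_rotvec(),4))
    q=o["q"];phs=[0,6,12,18,24,30]+list(range(35,56,5))+list(np.arange(58.5,129,3.5))
    base=p;b=0;k=0
    for ph in phs[1:]:
        p,r,rim=way(ph);qn,e=ik(p,r,q);k+=1
        print(f"{ph:5} {np.round(p-base,4).tolist()} {np.round(n*np.radians(ph-b),4)[:2].tolist()} ik {e:.4f} clr {clr(qn):.3f} dq {np.abs(qn-q).max():.2f} rimz {rim[2]:.3f} lim {min((qn-LO).min(),(HI-qn).min()):.2f}");q=qn
        if k%5==0: base=p;b=ph;print()
E
python3 pour.py
```

```text
{'time_s': 11.6, 'q': [-0.3611, 0.0891, 2.2367, 1.1055, 1.0146, -0.5537], 'eef_pos': [0.4961, 0.1973, 0.1311], 'eef_rot': [-0.214, 0.7855, 0.4501, 0.3668], 'opening': 0.7435, 'grasp_force': 66.1308, 'wrist_force': [0.4765, -0.1096, -2.1998]}
to start [ 0.0006 -0.0002 -0.0054] [-0.0005 -0.0027  0.    ]
    6 [-0.0023, -0.0039, 0.0008] [-0.0907, 0.0524] ik 0.0000 clr 0.061 dq 0.14 rimz 0.173 lim 0.34
   12 [-0.0044, -0.0077, 0.0014] [-0.1814, 0.1047] ik 0.0000 clr 0.066 dq 0.17 rimz 0.174 lim 0.37
   18 [-0.0065, -0.0112, 0.0017] [-0.2721, 0.1571] ik 0.0000 clr 0.071 dq 0.17 rimz 0.175 lim 0.41
   24 [-0.0084, -0.0145, 0.0017] [-0.3627, 0.2094] ik 0.0000 clr 0.075 dq 0.16 rimz 0.176 lim 0.46
   30 [-0.0101, -0.0175, 0.0015] [-0.4534, 0.2618] ik 0.0000 clr 0.077 dq 0.15 rimz 0.175 lim 0.51

   35 [-0.0013, -0.0022, -0.0004] [-0.0756, 0.0436] ik 0.0000 clr 0.079 dq 0.12 rimz 0.174 lim 0.55
   40 [-0.0024, -0.0042, -0.001] [-0.1511, 0.0873] ik 0.0000 clr 0.079 dq 0.11 rimz 0.172 lim 0.59
   45 [-0.0034, -0.0059, -0.0018] [-0.2267, 0.1309] ik 0.0000 clr 0.079 dq 0.09 rimz 0.170 lim 0.64
  
[... 1553 characters left out ...]
5 rimz 0.135 lim 0.59
107.5 [0.0033, 0.0056, 0.0126] [-0.2645, 0.1527] ik 0.0000 clr 0.045 dq 0.05 rimz 0.134 lim 0.56

111.0 [0.0009, 0.0015, 0.0023] [-0.0529, 0.0305] ik 0.0000 clr 0.042 dq 0.05 rimz 0.134 lim 0.53
114.5 [0.0018, 0.0031, 0.0044] [-0.1058, 0.0611] ik 0.0000 clr 0.040 dq 0.05 rimz 0.133 lim 0.50
118.0 [0.0028, 0.0049, 0.0064] [-0.1587, 0.0916] ik 0.0000 clr 0.037 dq 0.05 rimz 0.132 lim 0.47
121.5 [0.0039, 0.0067, 0.0083] [-0.2116, 0.1222] ik 0.0000 clr 0.034 dq 0.05 rimz 0.131 lim 0.44
125.0 [0.005, 0.0087, 0.0101] [-0.2645, 0.1527] ik 0.0000 clr 0.031 dq 0.05 rimz 0.130 lim 0.40

128.5 [0.0012, 0.002, 0.0016] [-0.0529, 0.0305] ik 0.0000 clr 0.028 dq 0.05 rimz 0.129 lim 0.36
```

View pics/t6.png

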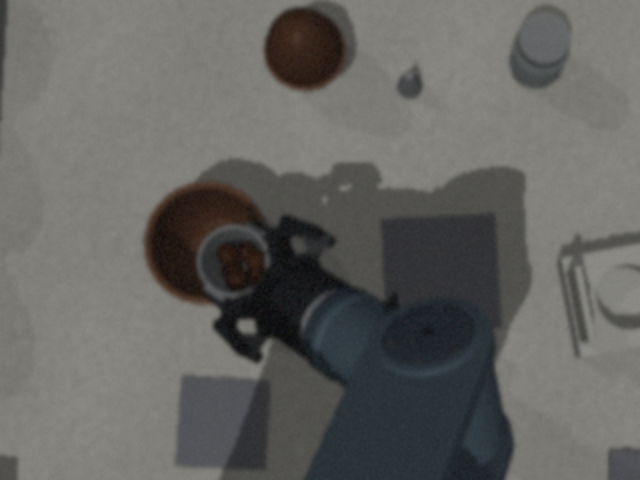

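The cup, with its truffles, is over the near side of the egg half: rim at crop (233,262), egg half at (205,242). The hand is clear of the mouth. I'm tipping to 55° first.

carry_out(
  plan=[
    [[-0.002, -0.004, -0.001, -0.0907, 0.0524, 0, 0], [-0.004, -0.008, -0.002, -0.1814, 0.1047, 0, 0], [-0.006, -0.011, -0.003, -0.2721, 0.1571, 0, 0], [-0.008, -0.0145, -0.003, -0.3627, 0.2094, 0, 0], [-0.0095, -0.0175, -0.0035, -0.4534, 0.2618, 0, 0]],
  ],
)

```text
time_s: 12.07
eef_pos: [0.4866, 0.1797, 0.1285]
eef_rot: [-0.087, 0.855, 0.489, 0.15]
wrist_force: [-0.3, 0.4, -2.9]
opening: 0.746
grasp_force: 66.4
```

carry_out(
  plan=[
    [[-0.0013, -0.0022, -0.0004, -0.0756, 0.0436, 0, 0], [-0.0024, -0.0042, -0.001, -0.1511, 0.0873, 0, 0], [-0.0034, -0.0059, -0.0018, -0.2267, 0.1309, 0, 0], [-0.0042, -0.0073, -0.0028, -0.3023, 0.1745, 0, 0], [-0.0049, -0.0085, -0.004, -0.3779, 0.2182, 0, 0]],
  ],
)

```text
time_s: 12.48
eef_pos: [0.4815, 0.172, 0.1241]
eef_rot: [0.021, 0.867, 0.496, -0.038]
wrist_force: [-0.1, -0.1, -2.4]
opening: 0.745
grasp_force: 66.4
```

```bash
python3 log.py
python3 - <<'E'
from pour import *
p,r,rim=way(55);print(np.round(p-pc,4),np.round((r*Rc.inv()).as_rotvec(),3))
E
```

```text
{'time_s': 12.4833, 'q': [0.153, 0.2137, 1.8049, -0.072, 1.1793, 0.7132], 'eef_pos': [0.4815, 0.172, 0.1241], 'eef_rot': [0.0212, 0.867, 0.4964, -0.0377], 'opening': 0.7454, 'grasp_force': 66.4174, 'wrist_force': [-0.085, -0.1484, -2.4415]}
[ 0.0001 -0.0007 -0.0009] [ 0.003 -0.004  0.002]
```

On track within 1 mm, so I'm continuing through the pour.

carry_out(
  plan=[
    [[-0.0004, -0.0006, -0.0009, -0.0529, 0.0305, 0, 0], [-0.0006, -0.0011, -0.0019, -0.1058, 0.0611, 0, 0], [-0.0008, -0.0014, -0.0029, -0.1587, 0.0916, 0, 0], [-0.0009, -0.0016, -0.004, -0.2116, 0.1222, 0, 0], [-0.001, -0.0017, -0.0052, -0.2645, 0.1527, 0, 0]],
  ],
)

```text
time_s: 12.9
eef_pos: [0.4803, 0.1705, 0.1183]
eef_rot: [0.096, 0.851, 0.487, -0.169]
wrist_force: [0.0, -0.4, -2.0]
opening: 0.744
grasp_force: 66.4
```

carry_out(
  plan=[
    [[0.0001, 0.0001, -0.0012, -0.0529, 0.0305, 0, 0], [0.0002, 0.0004, -0.0025, -0.1058, 0.0611, 0, 0], [0.0005, 0.0008, -0.0039, -0.1587, 0.0916, 0, 0], [0.0008, 0.0014, -0.0039, -0.2116, 0.1222, 0, 0], [0.0012, 0.0021, -0.0012, -0.2645, 0.1527, 0, 0]],
  ],
)

```text
time_s: 13.32
eef_pos: [0.4812, 0.1726, 0.1164]
eef_rot: [0.17, 0.816, 0.467, -0.296]
wrist_force: [-0.1, -0.1, -2.9]
opening: 0.744
grasp_force: 66.5
```

carry_out(
  plan=[
    [[0.0005, 0.0009, 0.0027, -0.0529, 0.0305, 0, 0], [0.0011, 0.0019, 0.0053, -0.1058, 0.0611, 0, 0], [0.0017, 0.003, 0.0078, -0.1587, 0.0916, 0, 0], [0.0025, 0.0042, 0.0103, -0.2116, 0.1222, 0, 0], [0.0033, 0.0056, 0.0126, -0.2645, 0.1527, 0, 0]],
  ],
)

```text
time_s: 13.73
eef_pos: [0.4849, 0.1783, 0.1295]
eef_rot: [0.24, 0.761, 0.436, -0.416]
wrist_force: [0.7, -0.4, -2.2]
opening: 0.743
grasp_force: 66.5
```

carry_out(
  plan=[
    [[0.0009, 0.0015, 0.0023, -0.0529, 0.0305, 0, 0], [0.0018, 0.0031, 0.0044, -0.1058, 0.0611, 0, 0], [0.0028, 0.0049, 0.0064, -0.1587, 0.0916, 0, 0], [0.0039, 0.0067, 0.0083, -0.2116, 0.1222, 0, 0], [0.005, 0.0087, 0.0101, -0.2645, 0.1527, 0, 0]],
  ],
)

```text
time_s: 14.15
eef_pos: [0.4899, 0.187, 0.1395]
eef_rot: [0.304, 0.689, 0.394, -0.526]
wrist_force: [-0.6, 0.5, -1.6]
opening: 0.747
grasp_force: 66.5
```

carry_out(
  plan=[
    [[0, 0, 0, 0, 0, 0, 0], [0, 0, 0, 0, 0, 0, 0], [0, 0, 0, 0, 0, 0, 0], [0, 0, 0, 0, 0, 0, 0], [0, 0, 0, 0, 0, 0, 0]],
  ],
)

```text
time_s: 14.57
eef_pos: [0.4902, 0.1867, 0.1408]
eef_rot: [0.304, 0.691, 0.395, -0.524]
wrist_force: [0.0, -0.2, -1.7]
opening: 0.747
grasp_force: 66.4
```

```bash
python3 log.py
python3 - <<'E'
from h import *
a=camera("side")["pixels"][90:240,220:420,::-1];b=camera("top")["pixels"][130:280,120:320,::-1]
cv2.imwrite("pics/st7.png",np.hstack([cv2.resize(i,(400,300),interpolation=cv2.INTER_CUBIC) for i in(a,b)]))
from pour import *
p,r,rim=way(125);print(np.round(p-pc,4),np.round((r*Rc.inv()).as_rotvec(),3))
E
```

```text
{'time_s': 14.5667, 'q': [0.4621, 1.0033, 1.0716, -0.7068, 2.1852, 0.9465], 'eef_pos': [0.4902, 0.1867, 0.1408], 'eef_rot': [0.3041, 0.6907, 0.3947, -0.5241], 'opening': 0.7473, 'grasp_force': 66.3917, 'wrist_force': [0.0226, -0.1823, -1.6862]}
[-0.     -0.0007 -0.0012] [-0.     0.002  0.003]
```

View pics/st7.png

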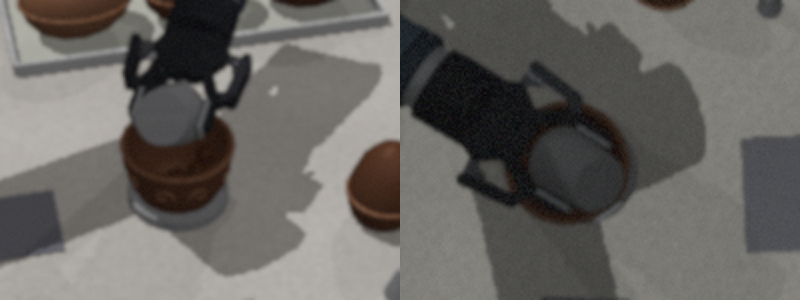

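The cup is tipped to 125° with its mouth low over the egg half. Nothing is visible around it, and the load has dropped by about 60 g. Now the way back.

Run:
```python
from pour import *
phs=np.arange(125,-1,-6.25);base=way(125)[0];b=125;q=o["q"]
for k,ph in enumerate(phs[1:],1):
    p,r,_=way(ph);qn,e=ik(p,r,q)
    print(k,ph,np.round(p-base,4).tolist(),np.round(n*np.radians(ph-b),4)[:2].tolist(),round(np.abs(qn-q).max(),2));q=qn
    if k%5==0: base=p;b=ph
```

```text
1 118.75 [-0.002, -0.0034, -0.0032] [0.0945, -0.0545] 0.09
2 112.5 [-0.0037, -0.0065, -0.0069] [0.1889, -0.1091] 0.09
3 106.25 [-0.0053, -0.0092, -0.0109] [0.2834, -0.1636] 0.09
4 100.0 [-0.0066, -0.0115, -0.0153] [0.3779, -0.2182] 0.1
5 93.75 [-0.0077, -0.0134, -0.0199] [0.4723, -0.2727] 0.1
6 87.5 [-0.0008, -0.0014, -0.0048] [0.0945, -0.0545] 0.1
7 81.25 [-0.0014, -0.0024, -0.0049] [0.1889, -0.1091] 0.09
8 75.0 [-0.0017, -0.0029, -0.0025] [0.2834, -0.1636] 0.09
9 68.75 [-0.0017, -0.003, -0.0004] [0.3779, -0.2182] 0.09
10 62.5 [-0.0015, -0.0025, 0.0015] [0.4723, -0.2727] 0.08
11 56.25 [0.0005, 0.0009, 0.0017] [0.0945, -0.0545] 0.08
12 50.0 [0.0013, 0.0023, 0.0032] [0.1889, -0.1091] 0.09
13 43.75 [0.0024, 0.0042, 0.0044] [0.2834, -0.1636] 0.11
14 37.5 [0.0037, 0.0064, 0.0053] [0.3779, -0.2182] 0.12
15 31.25 [0.0052, 0.0091, 0.0059] [0.4723, -0.2727] 0.14
16 25.0 [0.0017, 0.003, 0.0003] [0.0945, -0.0545] 0.16
17 18.75 [0.0037, 0.0064, 0.0003] [0.1889, -0.1091] 0.17
18 12.5 [0.0058, 0.01, 0.0001] [0.2834, -0.1636] 0.17
19 6.25 [0.008, 0.0139, -0.0005] [0.3779, -0.2182] 0.17
20 0.0 [0.0104, 0.018, -0.0014] [0.4723, -0.2727] 0.17
```

carry_out(
  plan=[
    [[-0.002, -0.0034, -0.0032, 0.0945, -0.0545, 0, 0], [-0.0037, -0.0065, -0.006, 0.1889, -0.1091, 0, 0], [-0.0053, -0.0092, -0.009, 0.2834, -0.1636, 0, 0], [-0.0066, -0.0115, -0.0125, 0.3779, -0.2182, 0, 0], [-0.0077, -0.0134, -0.016, 0.4723, -0.2727, 0, 0]],
  ],
)

```text
time_s: 15.08
eef_pos: [0.4826, 0.1738, 0.1247]
eef_rot: [0.184, 0.807, 0.462, -0.317]
wrist_force: [0.4, -0.1, -1.1]
opening: 0.748
grasp_force: 66.3
```

carry_out(
  plan=[
    [[-0.0008, -0.0014, -0.003, 0.0945, -0.0545, 0, 0], [-0.0014, -0.0024, -0.003, 0.1889, -0.1091, 0, 0], [-0.0017, -0.0029, -0.001, 0.2834, -0.1636, 0, 0], [-0.0017, -0.003, 0.001, 0.3779, -0.2182, 0, 0], [-0.0015, -0.0025, 0.003, 0.4723, -0.2727, 0, 0]],
  ],
)

```text
time_s: 15.5
eef_pos: [0.4811, 0.1709, 0.1285]
eef_rot: [0.052, 0.863, 0.494, -0.089]
wrist_force: [-0.6, -0.8, -2.0]
opening: 0.745
grasp_force: 66.3
```

carry_out(
  plan=[
    [[0.0005, 0.0009, 0.0025, 0.0945, -0.0545, 0, 0], [0.0013, 0.0023, 0.0045, 0.1889, -0.1091, 0, 0], [0.0024, 0.0042, 0.006, 0.2834, -0.1636, 0, 0], [0.0037, 0.0064, 0.0075, 0.3779, -0.2182, 0, 0], [0.0052, 0.0091, 0.0085, 0.4723, -0.2727, 0, 0]],
  ],
)

```text
time_s: 15.92
eef_pos: [0.4864, 0.1797, 0.1372]
eef_rot: [-0.084, 0.855, 0.491, 0.146]
wrist_force: [0.2, -0.4, -2.9]
opening: 0.747
grasp_force: 66.3
```

carry_out(
  plan=[
    [[0.0017, 0.003, 0.001, 0.0945, -0.0545, 0, 0], [0.0037, 0.0064, 0.001, 0.1889, -0.1091, 0, 0], [0.0058, 0.01, 0.001, 0.2834, -0.1636, 0, 0], [0.008, 0.0139, 0.001, 0.3779, -0.2182, 0, 0], [0.0104, 0.018, 0.001, 0.4723, -0.2727, 0, 0]],
  ],
)

```text
time_s: 16.33
eef_pos: [0.497, 0.1973, 0.1381]
eef_rot: [-0.213, 0.784, 0.451, 0.37]
wrist_force: [-0.6, 1.3, -2.6]
opening: 0.751
grasp_force: 66.2
```

carry_out(
  plan=[
    [[0, 0, 0, 0, 0, 0, 0], [0, -0.02, 0, 0, 0, 0, 0], [0.001, -0.045, 0, 0, 0, 0, 0], [0.002, -0.075, 0, 0, 0, 0, 0], [0.003, -0.105, 0, 0, 0, 0, 0]],
  ],
)

```text
time_s: 16.75
eef_pos: [0.4987, 0.0918, 0.1367]
eef_rot: [-0.214, 0.786, 0.452, 0.364]
wrist_force: [0.7, -0.3, -1.5]
opening: 0.741
grasp_force: 66.4
```

```bash
python3 log.py
python3 - <<'E'
from h import *
a=camera("side")["pixels"][90:240,220:420,::-1];b=camera("top")["pixels"][130:280,120:320,::-1]
cv2.imwrite("pics/st8.png",np.hstack([cv2.resize(i,(400,300),interpolation=cv2.INTER_CUBIC) for i in(a,b)]))
from pour import *
print("to place",np.round(T0-pc,4),np.round((R0*Rc.inv()).as_rotvec(),4))
E
```

```text
{'time_s': 16.75, 'q': [-0.6099, 0.1189, 2.1815, 0.9669, 1.1847, -0.6325], 'eef_pos': [0.4987, 0.0918, 0.1367], 'eef_rot': [-0.2137, 0.7858, 0.4517, 0.3643], 'opening': 0.7409, 'grasp_force': 66.4202, 'wrist_force': [0.6589, -0.3492, -1.5411]}
to place [ 0.0012 -0.0854 -0.1095] [ 0.0059 -0.0033  0.0034]
```

View pics/st8.png

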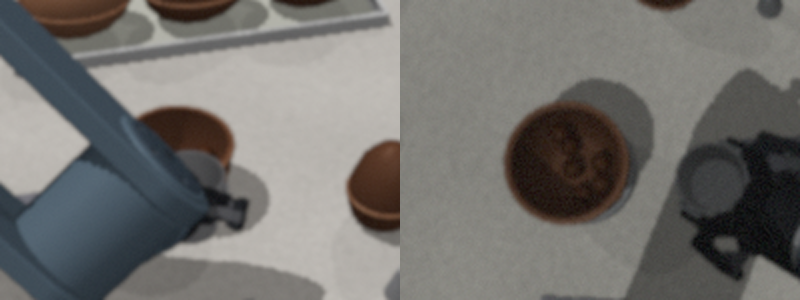

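The truffles lie in the egg half, which still stands in place, and the cup looks empty. I'll place the cup back and verify all six afterwards.

carry_out(
  plan=[
    [[0, -0.03, 0, 0, 0, 0, 0], [0.001, -0.06, 0, 0, 0, 0, 0], [0.001, -0.08, -0.02, 0, 0, 0, 0], [0.001, -0.085, -0.05, 0, 0, 0, 0], [0.001, -0.085, -0.08, 0, 0, 0, 0]],
  ],
)

```text
time_s: 17.27
eef_pos: [0.5018, 0.005, 0.0563]
eef_rot: [-0.211, 0.786, 0.452, 0.365]
wrist_force: [-0.3, -0.5, -2.4]
opening: 0.746
grasp_force: 66.6
```

carry_out(
  plan=[
    [[0, 0, 0, 0, 0, 0, 0], [0, 0, 0, 0, 0, 0, 0], [0, 0, 0, 0, 0, 0, 0], [0, 0, 0, 0, 0, 0, 0], [0, 0, 0, 0, 0, 0, 0]],
  ],
)

```text
time_s: 17.68
eef_pos: [0.5012, 0.0076, 0.0583]
eef_rot: [-0.213, 0.785, 0.452, 0.367]
wrist_force: [0.4, 0.3, -1.1]
opening: 0.742
grasp_force: 66.6
```

```bash
python3 log.py
python3 - <<'E'
from pour import *
print("to place",np.round(T0-pc,4),np.round((R0*Rc.inv()).as_rotvec(),4))
from h import *
from scipy.optimize import least_squares
c=camera("top");W=cloud(c);np.savez("top9.npz",**c)
cv2.imwrite("pics/t9.png",cv2.resize(c["pixels"][165:260,155:255,::-1],(800,600) and None,fx=6,fy=6,interpolation=cv2.INTER_CUBIC)*2)
E
```

```text
{'time_s': 17.6833, 'q': [-0.7724, 0.3827, 2.0932, 0.9392, 1.174, -0.8614], 'eef_pos': [0.5012, 0.0076, 0.0583], 'eef_rot': [-0.2127, 0.7849, 0.4518, 0.3669], 'opening': 0.7425, 'grasp_force': 66.6316, 'wrist_force': [0.3887, 0.2908, -1.0926]}
to place [ 0.0013 -0.0048 -0.0306] [ 0.0024 -0.0002 -0.0018]
```

View pics/t9.png

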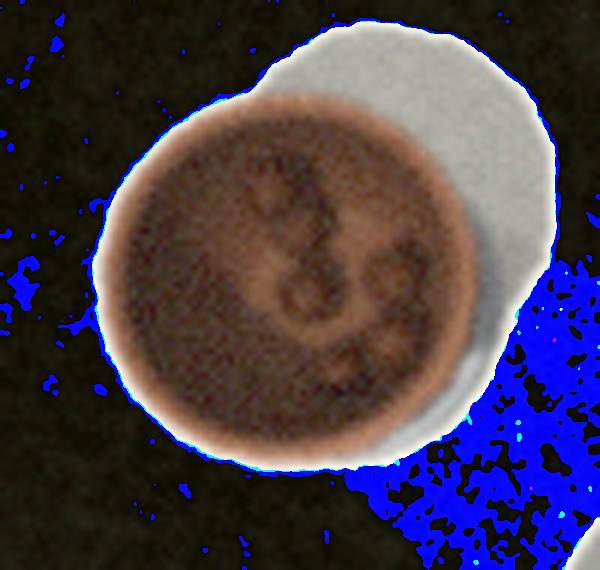

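All six truffles are visible in the shell at crop (270,185), (305,225), (310,290), (385,270), (395,330) and (345,365). Setting the cup down.

carry_out(
  plan=[
    [[0.001, -0.003, -0.01, 0, 0, 0, 0], [0.001, -0.005, -0.019, 0, 0, 0, 0], [0.001, -0.005, -0.025, 0, 0, 0, 0], [0.001, -0.005, -0.028, 0, 0, 0, 0], [0.001, -0.005, -0.0295, 0, 0, 0, 0]],
  ],
)

```text
time_s: 18.15
eef_pos: [0.5014, 0.0033, 0.0278]
eef_rot: [-0.215, 0.785, 0.45, 0.368]
wrist_force: [-9.2, -4.7, 19.6]
opening: 0.74
grasp_force: 67.3
```

carry_out(
  plan=[
    [[0, 0, 0, 0, 0, 0, 0], [0, 0, 0, 0, 0, 0, 0], [0, 0, -0.001, 0, 0, 0, 0], [0, 0, -0.001, 0, 0, 0, 0], [0, 0, -0.001, 0, 0, 0, 0]],
  ],
)

```text
time_s: 18.57
eef_pos: [0.5015, 0.0034, 0.0277]
eef_rot: [-0.215, 0.784, 0.451, 0.368]
wrist_force: [-5.9, -2.2, 14.8]
opening: 0.745
grasp_force: 67.0
```

carry_out(
  plan=[
    [[0, 0, 0.001, 0, 0, 0, 0.85], [0, 0, 0.001, 0, 0, 0, 0.9], [0, 0, 0.001, 0, 0, 0, 1], [0, 0, 0.001, 0, 0, 0, 1], [0, 0, 0.001, 0, 0, 0, 1]],
  ],
)

```text
time_s: 18.98
eef_pos: [0.5013, 0.003, 0.0269]
eef_rot: [-0.214, 0.785, 0.451, 0.367]
wrist_force: [-0.2, 1.1, -0.8]
opening: 1.003
grasp_force: 0.0
```

carry_out(
  plan=[
    [[-0.004, -0.007, 0.007, 0, 0, 0, 1], [-0.012, -0.021, 0.02, 0, 0, 0, 1], [-0.023, -0.04, 0.039, 0, 0, 0, 1], [-0.035, -0.06, 0.058, 0, 0, 0, 1], [-0.046, -0.08, 0.077, 0, 0, 0, 1]],
  ],
)

```text
time_s: 19.4
eef_pos: [0.4541, -0.0778, 0.105]
eef_rot: [-0.215, 0.785, 0.451, 0.366]
wrist_force: [0.1, -0.6, 0.1]
opening: 1.003
grasp_force: 0.0
```

carry_out(
  plan=[
    [[-0.01, 0, 0.03, 0, 0, 0, 1], [-0.02, 0, 0.06, 0, 0, 0, 1], [-0.03, 0, 0.09, 0, 0, 0, 1], [-0.03, 0, 0.1, 0, 0, 0, 1], [-0.03, 0, 0.1, 0, 0, 0, 1]],
  ],
)

```text
time_s: 19.82
eef_pos: [0.4259, -0.0788, 0.2061]
eef_rot: [-0.211, 0.786, 0.451, 0.367]
wrist_force: [0.6, -0.0, -0.8]
opening: 1.0
grasp_force: 0.0
```

carry_out(
  plan=[
    [[0, 0, 0, 0, 0, 0, 1], [0, 0, 0, 0, 0, 0, 1], [0, 0, 0, 0, 0, 0, 1], [0, 0, 0, 0, 0, 0, 1], [0, 0, 0, 0, 0, 0, 1]],
  ],
)

```text
time_s: 20.23
eef_pos: [0.4251, -0.0765, 0.2031]
eef_rot: [-0.215, 0.785, 0.45, 0.367]
wrist_force: [0.4, -0.8, -0.1]
opening: 1.0
grasp_force: 0.0
```

```bash
python3 log.py
python3 - <<'E'
from h import *
from scipy.optimize import least_squares
c=camera("wrist");cv2.imwrite("pics/w10.png",c["pixels"][:,:,::-1])
for n in("side","top"):
    W=cloud(camera(n))
    for nm,c0,r,lo,hi in(("cup",(.4924,-.0135),.0325,.06,.082),("shell",(.516,.232),.0595,.08,.093)):
        d=np.hypot(W[...,0]-c0[0],W[...,1]-c0[1]);p=W[(d<r+.016)&(W[...,2]>lo)&(W[...,2]<hi)]
        if len(p)<30: print(n,nm,"hidden");continue
        s=least_squares(lambda a:np.hypot(p[:,0]-a[0],p[:,1]-a[1])-r,c0,loss="soft_l1",f_scale=.002)
        print(n,nm,len(p),s.x,np.abs(s.fun).mean(),np.percentile(p[:,2],[50,95]))
E
```

```text
{'time_s': 20.2333, 'q': [-1.0469, 0.0255, 2.1027, 0.7273, 1.5621, -0.7373], 'eef_pos': [0.4251, -0.0765, 0.2031], 'eef_rot': [-0.2154, 0.7852, 0.4502, 0.3666], 'opening': 1.0001, 'grasp_force': 0.0, 'wrist_force': [0.4274, -0.8078, -0.0672]}
side cup 197 [ 0.49198604 -0.01339071] 0.0010091345052092551 [0.06979101 0.07429102]
side shell 582 [0.51536078 0.22902074] 0.002339702135065474 [0.08614901 0.08909021]
top cup 185 [ 0.49234494 -0.01027784] 0.0011617459428843167 [0.07191099 0.07443236]
top shell 786 [0.51525252 0.23267728] 0.0023333606754302747 [0.08611035 0.08897019]
```

View pics/w10.png

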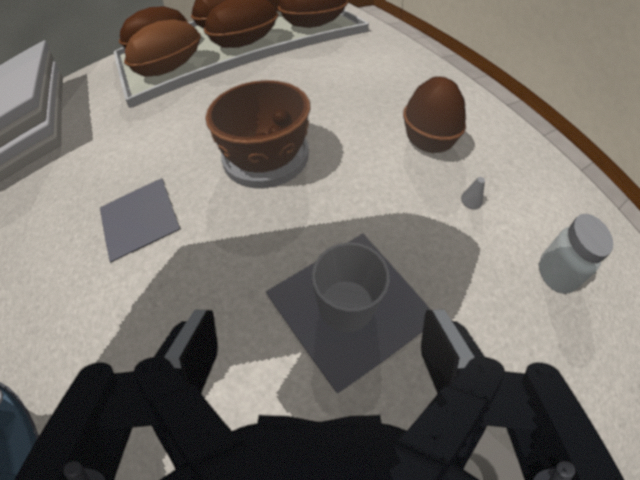

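The empty cup stands upright on the mat at (350,285). The egg half at (260,125) holds the truffles and has not moved, and the bystanders are untouched. Handing in.

```bash
python3 -c "
from bench import hand_in
print(hand_in())"
```

```text
the job is handed in; nothing more can be done
None
```

I handed the job in at about 20 s: all six truffles are in the egg half, which did not move, and the empty cup stands upright on the middle-sized mat with the arm clear and no bystander disturbed; the hand-in returned no verdict.

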